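# Check-weigh the chocolate tins

## Robot

A 6-joint arm with a two-finger parallel gripper is mounted at the origin on the work surface. World frame = base frame: x ahead of the robot, y to its left, z up, the work surface at z = 0. Lengths are in mm, angles in rad, forces in N, time in s.
With the tool pointing down it reaches from about 300 to 775 mm from the base axis. Payload 14.6 kg.
Tool frame: the origin (TCP) lies on the centre line of the jaws, within the pads' length; the fingertips stand 19 mm ahead of it and the grasp point (between the pads) is the TCP (bot.tip_reach is the distance from the TCP to the fingertips, in mm); y points along the fingers, x is the direction in which the jaws open and shut, and the axes are right-handed (so a half turn about y gives the same grasp; the last joint's range is limited). The gripper opens to 85 mm and grips with 20 to 120 N. Pads are 22 mm wide; open, the fingers measure 114 mm over their backs; the gripper's body (76 mm by 85 mm) begins 54 mm behind the grasp point. The pads swing forward as they close: fully open they stand 13 mm farther back than shut.
Start: joints at [1.281, 0.3, 1.521, -0, 1.321, -0.067], TCP at [121.527, 536.396, 250.281] pointing down, gripper open.
Joint ranges: [-3.03, 3.03], [-0.79, 2.21], [0.23, 2.52], [-1.04, 4.18], [0, 3.07], [-2.55, 2.55]. Speed limits (rad/s): [2.22, 2.22, 2.57, 3.14, 3.14, 3.14].

## Interface

Orientations are given as a unit quaternion [w, x, y, z].
In Python, from rig import bot gives the robot as it stands. Calls block until the motion is done:
- bot.move_to(position, orientation): joint-space move of the TCP to a pose.
- bot.servo_line(position, attitude=None, speed=150, until_force=None): straight line of the TCP; attitude=None keeps the orientation; speed is the mean speed in mm/s. With until_force (N) it stops when the force on the tool has changed by that much, and returns True; else False.
- bot.move_joints(angles): joint-space move.
- bot.move_gripper(opening, grip_force=None): finger opening in mm; grip_force is the grip in N (None keeps the last); returns when the fingers have stopped.
- bot.dwell(seconds).
- bot.ik(position, orientation): joint angles nearest the present ones, or None.
- bot.read_state(): the state.
- bot.read_camera(name): name is "side" or "top" or "wrist"; returns a dict with "image" (400x640x3 uint8, blue, green, red), "depth" (400x640 float32, mm along the optical axis (not along the pixel's ray), 0 where there is no reading), "fovy" (degrees; the focal length in pixels is half the picture's height over the tangent of half this angle, whatever the lens; pixels are square), "cx", "cy" (the principal point, pixels), "eye" and "attitude" of the camera in the world; the wrist camera has in their place "mount" (4x4, takes a point from camera to tool coordinates, whose origin is the TCP and whose axes are the tool frame's). Camera axes: x right, y down, z forward; pixel columns grow to the right and rows downward; lengths in mm; the calibration is good to about 2 mm. A picture is of the moment at which its call begins: read the wrist's pose just before it.
A pose or a line that the arm cannot do raises bot.MotionError and nothing moves.
- bot.finish_job(): hands the job in, once; it reports no verdict.
The state is a dict: "clock": time; "joint_positions": joint angles; "qvel": joint speeds; "effort": joint torques, N m; "ee_pos": TCP position; "tool_rot": TCP orientation; "ft_force": force on the tool from outside, world axes, zero at the start; "moment": the same for the moment, N m; "grip_width": finger opening in mm.
Only numpy, scipy, OpenCV 4.12 (cv2) and the standard library are available. Lean on these libraries where they do the work, as an engineer would, in place of code of your own. Each camera call takes 0.05 s, during which the arm holds its last target.

## Task

The two brown gift tins with gold lids look alike but are not equally filled. Pick up each one, judge by its load on the wrist whether it weighs under or over 300 g, and stand it gently, upright, on the floor of a tray: a tin under 300 g in the blue tray for refilling, a tin over 300 g in the white tray for packing; both may belong in the same tray.

Things in the scene. Friction and masses are not known exactly. Their poses are not given: they have to be found in the camera images.
- tin_a_center (a point): one of two look-alike closed gift tins: rectangular box, dark brown sides with a gold band round the middle and a gold lid, 56 mm (its own x) by 104 mm (its own y) by 66 mm high. It stands upright on a white board 4 mm thick. Its mass, drawn afresh every time for each tin separately, is anything from 110 to 490 g, evenly loaded (both may be light, both heavy); it cannot be seen, only felt as load on the wrist. This point is the tin's centre, 33 mm above its underside; z up
- tin_b_center (a point): one of two look-alike closed gift tins: rectangular box, dark brown sides with a gold band round the middle and a gold lid, 56 mm (its own x) by 104 mm (its own y) by 66 mm high. It stands upright on a white board 4 mm thick. Its mass, drawn afresh every time for each tin separately, is anything from 110 to 490 g, evenly loaded (both may be light, both heavy); it cannot be seen, only felt as load on the wrist. This point is the tin's centre, 33 mm above its underside; z up
- refill_tray: blue open plastic tray for tins that are too light, 200 mm (its own x) by 260 mm (its own y), 25 mm high, walls and floor 5 mm thick, fixed to the table, big enough for both tins side by side along its y. Origin: centre of its underside, on the table; z up. The two trays may swap sides
- pack_tray: white open plastic tray for tins that are heavy enough, 200 mm (its own x) by 260 mm (its own y), 25 mm high, walls and floor 5 mm thick, fixed to the table, big enough for both tins side by side along its y. Origin: centre of its underside, on the table; z up. The two trays may swap sides

How it is judged (in metres and radians):
At the end, for the whole second after the job is handed in: Both brown tins released, at rest and upright (within 10 degrees) on a tray floor, centre within 85 mm (tray x) and 115 mm (tray y) of the tray's centre: in the blue tray if under 300 g, in the white one if over 300 g (from 265 to 335 g either tray counts) (((x of tin_a_center in the frame of refill_tray between -0.085 and 0.085 m and y of tin_a_center in the frame of refill_tray between -0.115 and 0.115 m and z of tin_a_center in the frame of refill_tray between 0.028 and 0.05 m and contact force between tin_a and anything else below 3.28635 N) or (x of tin_a_center in the frame of pack_tray between -0.085 and 0.085 m and y of tin_a_center in the frame of pack_tray between -0.115 and 0.115 m and z of tin_a_center in the frame of pack_tray between 0.028 and 0.05 m and contact force between tin_a and anything else above 2.59965 N)) and angle between each of tin_a_center, tin_b_center's own z axis and vertical below 0.17 rad and linear speed of each of tin_a, tin_b below 0.02 m/s and ((x of tin_b_center in the frame of refill_tray between -0.085 and 0.085 m and y of tin_b_center in the frame of refill_tray between -0.115 and 0.115 m and z of tin_b_center in the frame of refill_tray between 0.028 and 0.05 m and contact force between tin_b and anything else below 3.28635 N) or (x of tin_b_center in the frame of pack_tray between -0.085 and 0.085 m and y of tin_b_center in the frame of pack_tray between -0.115 and 0.115 m and z of tin_b_center in the frame of pack_tray between 0.028 and 0.05 m and contact force between tin_b and anything else above 2.59965 N))); the robot touches nothing.
It fails at once if a brown tin is dropped or thrown down (faster than 0.8 m/s with its centre below 80 mm, a fall of some 35 mm) ((linear speed of tin_a above 0.8 m/s and height (world z) of tin_a_center below 0.08 m) or (linear speed of tin_b above 0.8 m/s and height (world z) of tin_b_center below 0.08 m)).
It also fails if it takes over 64 s, if anything falls off the work surface, if the arm or the gripper's body presses on something with over 40 N, if the wrist force passes 120 N, or if a joint passes its speed limit or range.

## Working session

There is one attempt and no reset: what is moved stays moved. The work goes in short steps, each a Python script; the robot and the scene stay as the last script left them, time stands still between calls to the robot, and variables do not carry over. Pictures are saved under pics/ and viewed, and the job is handed in when it is done.

```bash
ls; mkdir -p pics; python3 - <<'E'
from rig import bot
import cv2,numpy as np,pickle
s=bot.read_state();print(s)
d={}
for n in("top","side"):
    c=bot.read_camera(n);d[n]=c;cv2.imwrite(f"pics/{n}0.png",c["image"]);print(n,c["fovy"],c["cx"],c["cy"],c["eye"],c["attitude"])
pickle.dump(d,open("c0.pkl","wb"))
E
```

```text
pics
{'clock': 0.0, 'joint_positions': array([ 1.28140180e+00,  3.00488335e-01,  1.52160613e+00, -1.26913517e-05,
        1.32068320e+00, -6.66015271e-02]), 'qvel': array([-0.00038669, -0.00011256,  0.00213802, -0.0001143 ,  0.00010903,
       -0.0006548 ]), 'effort': array([ 1.43895024e-03, -5.43514967e+01, -3.61792552e+01, -8.25656412e-05,
        4.03026046e-03, -7.05231491e-05]), 'ee_pos': array([121.46938434, 536.196744  , 249.70124497]), 'tool_rot': array([-0.55224056,  0.55272593,  0.44097703, -0.44166012]), 'ft_force': array([ 0.41352146, -0.59274456, -0.30762516]), 'moment': array([-0.00904119,  0.00742534,  0.00900419]), 'grip_width': 85.37268689897223}
top 42.13617453264871 314.99139233933886 208.1311190255007 [ 339.84968788    6.00231953 1161.17455841] [-0.05902648  0.7128094  -0.69476709  0.07561296]
side 44.55666885424543 306.8955453759882 201.16559044506906 [ 333.54373051 -803.26150924  969.44166699] [-0.35456553  0.92644579 -0.11496113  0.05258725]
```

View pics/top0.png

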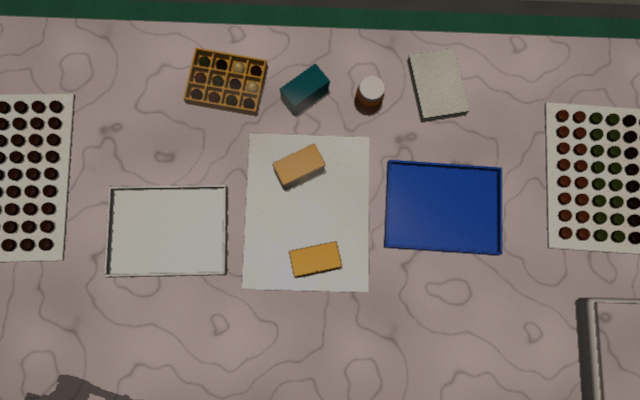

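View pics/side0.png

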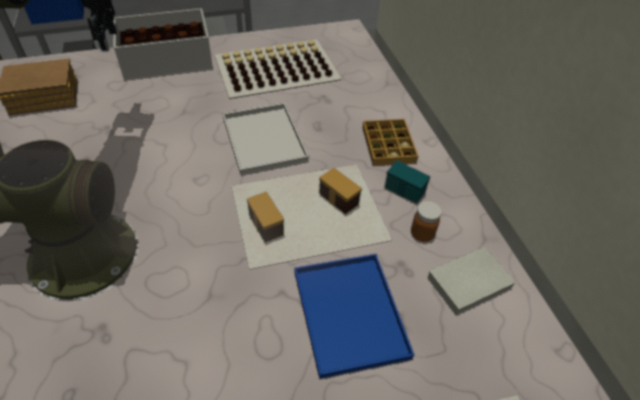

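The top view shows the tin lids at about (299,163) and (315,258). The white tray is around (167,231) and the blue tray around (443,207), and the arm is out of view.

```bash
cat >h.py <<'E'
import numpy as np,cv2
from scipy.spatial.transform import Rotation as R
def rot(q): return R.from_quat([q[1],q[2],q[3],q[0]])
def cloud(c,eye=None,Rm=None):
    f=c["image"].shape[0]/2/np.tan(np.radians(c["fovy"])/2)
    v,u=np.mgrid[:400,:640]; d=c["depth"].astype(float)
    P=np.dstack([(u-c["cx"])/f*d,(v-c["cy"])/f*d,d])
    if Rm is None: Rm=rot(c["attitude"]).as_matrix();eye=c["eye"]
    W=P@Rm.T+eye; W[d==0]=np.nan
    return W
E
python3 - <<'E'
from h import *
import pickle
d=pickle.load(open("c0.pkl","rb"))
for n in d:
    W=cloud(d[n]);img=d[n]["image"];hsv=cv2.cvtColor(img,cv2.COLOR_BGR2HSV)
    print(n)
    inb=(W[...,0]>150)&(W[...,0]<800)&(abs(W[...,1])<450)
    gold=(hsv[...,0]>8)&(hsv[...,0]<28)&(hsv[...,1]>110)&(W[...,2]>58)&(W[...,2]<84)&inb
    blue=(hsv[...,0]>108)&(hsv[...,0]<128)&(hsv[...,1]>150)&inb
    for nm,m in(("gold",gold),("blue",blue)):
        k,l,st,ce=cv2.connectedComponentsWithStats(m.astype(np.uint8))
        for i in range(1,k):
            if st[i,4]<150: continue
            p=W[l==i];print(nm,st[i],ce[i].round(),"z",np.nanpercentile(p[:,2],[5,50,95]).round(1),cv2.minAreaRect(p[:,:2].astype(np.float32)))
    if n=="top":
        for u,v in[(108,187),(227,186),(226,276),(107,276),(167,231),(388,161),(501,167),(501,254),(385,248),(443,207),(300,215)]: print(u,v,W[v,u].round(1))
E
```

```text
top
gold [ 273  144   52   41 1133] [298. 164.] z [65.2 68.7 72. ] ((648.4053344726562, 21.29522705078125), (55.91876983642578, 103.5452651977539), 28.410863876342773)
gold [ 289  242   53   35 1290] [315. 259.] z [65.4 68.9 72.2] ((442.8353576660156, -19.779556274414062), (56.33290481567383, 102.16505432128906), 13.36449909210205)
blue [ 385  160  117   94 9639] [445. 207.] z [ 0.5  4.5 22.9] ((572.0701904296875, -311.64324951171875), (266.0831604003906, 200.70338439941406), 87.95320129394531)
108 187 [594.7 443.6  23.7]
227 186 [610.9 184.1  -2.8]
226 276 [406.  174.8  -1.3]
107 276 [398.3 426.6  23.6]
167 231 [502.2 310.7   4.8]
388 161 [ 674.  -182.2   23.6]
501 167 [ 6.746e+02 -4.513e+02 -6.000e-01]
501 254 [ 468.  -432.9   23.1]
385 248 [ 477.3 -178.5    0.7]
443 207 [ 574.8 -311.7    2.4]
300 215 [546.9  14.9   3.9]
side
gold [320 169  41  33 698] [340. 185.] z [62.  69.6 72.9] ((647.6046752929688, 17.97127914428711), (57.35700988769531, 104.57463836669922), 26.5064697265625)
gold [248 193  35  35 738] [265. 210.] z [66.  69.8 72.6] ((442.6864929199219, -23.029205322265625), (54.749263763427734, 106.35340881347656), 13.415216445922852)
blue [ 296  256  117  121 7496] [351. 313.] z [ 2.2  5.3 23.2] ((572.83251953125, -310.1646728515625), (260.05718994140625, 197.104736328125), 87.63551330566406)
```

```bash
python3 -c "
import cv2
i=cv2.imread('pics/top0.png')
cv2.imwrite('pics/crop_w.png',cv2.resize(i[170:290,95:240],None,fx=5,fy=5,interpolation=2))
cv2.imwrite('pics/crop_b.png',cv2.resize(i[150:265,375:515],None,fx=5,fy=5,interpolation=2))"
python3 - <<'E'
from h import *
import pickle
d=pickle.load(open("c0.pkl","rb"))
for n in d:
    W=cloud(d[n])
    for nm,(x0,x1,y0,y1) in {"white":(350,650,150,470),"blue":(440,720,-480,-150)}.items():
        m=(W[...,2]>16)&(W[...,2]<32)&(W[...,0]>x0)&(W[...,0]<x1)&(W[...,1]>y0)&(W[...,1]<y1)
        k,l,st,ce=cv2.connectedComponentsWithStats(m.astype(np.uint8))
        i=1+st[1:,4].argmax()
        mm=np.isin(l,[j for j in range(1,k) if st[j,4]>5])
        print(n,nm,mm.sum(),cv2.minAreaRect(W[mm][:,:2].astype(np.float32)))
from rig import bot
s=bot.read_state();print(rot(s["tool_rot"]).as_matrix().round(2))
E
```

```text
top white 1133 ((502.6282043457031, 310.2862243652344), (200.62185668945312, 261.8229675292969), 2.516486406326294)
top blue 1130 ((572.384765625, -307.9962158203125), (261.7069091796875, 201.0501251220703), 87.55448913574219)
side white 648 ((502.5362854003906, 307.53741455078125), (201.31307983398438, 268.2142639160156), 2.8053691387176514)
side blue 1296 ((574.0594482421875, -309.15277099609375), (262.3542785644531, 202.1168212890625), 87.7428970336914)
[[ 0.22 -0.   -0.98]
 [ 0.98 -0.    0.22]
 [-0.   -1.    0.  ]]
```

View pics/crop_w.png

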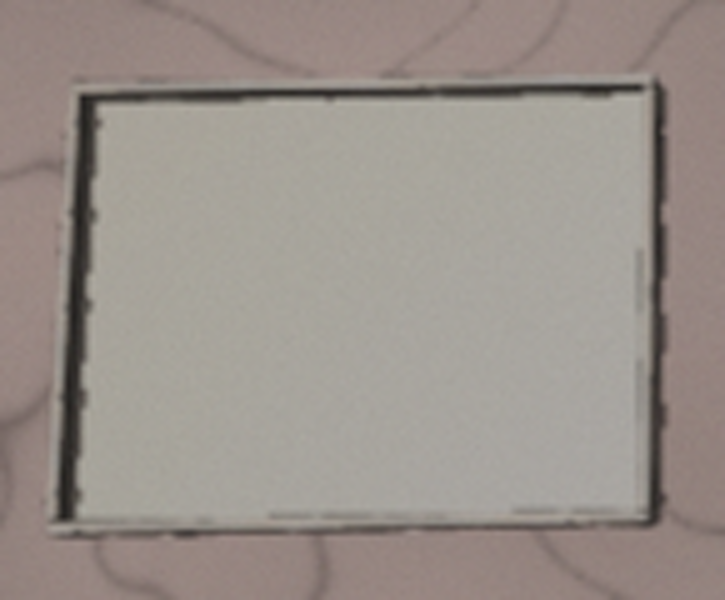

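Trays and tins match their known sizes in both cameras. Next I pick up the first tin, at (648,20), and weigh it.

```bash
cat >>h.py <<'E'
from rig import bot
def down(deg):
    a=np.radians(deg);c,s=np.cos(a),np.sin(a)
    q=R.from_matrix(np.array([[c,0,-s],[s,0,c],[0,-1,0]])).as_quat()
    return [q[3],q[0],q[1],q[2]]
def force(n=25):
    F=[]
    for _ in range(n):
        bot.dwell(0.03);F.append(bot.read_state()["ft_force"])
    F=np.array(F);return F.mean(0),F.std(0)/np.sqrt(n)
def snap(n,name):
    c=bot.read_camera(n);cv2.imwrite(f"pics/{name}.png",c["image"]);return c
def pick(x,y,deg):
    q=down(deg)
    bot.move_to([x,y,140],q)
    f0,e0=force()
    bot.servo_line([x,y,45],speed=80)
    bot.move_gripper(50,grip_force=40)
    s=bot.read_state();print("grip",s["grip_width"].round(1),s["ee_pos"].round(1),s["clock"])
    bot.servo_line([x,y,55],speed=40)
    bot.servo_line([x,y,140],speed=80)
    bot.dwell(0.3)
    f1,e1=force()
    s=bot.read_state()
    print("tare",f0.round(2),e0.round(2),"load",f1.round(2),"mass g",(f0-f1)[2]/9.81*1000,s["grip_width"].round(1),s["clock"])
E
python3 - <<'E'
from h import *
pick(648,20,27.5)
snap("side","side1");snap("top","top1")
E
```

```text
Traceback (most recent call last):
  File "h.py", line 29, in pick
    s=bot.read_state();print("grip",s["grip_width"].round(1),s["ee_pos"].round(1),s["clock"])
                                    ^^^^^^^^^^^^^^^^^^^^^
AttributeError: 'float' object has no attribute 'round'
```

Gripped, but my print line crashed and the tare reading was lost. I'll lift now and tare again after release.

```bash
sed -i 's/s\["grip_width"\].round(1)/round(float(s["grip_width"]),1)/g' h.py
python3 - <<'E'
from h import *
s=bot.read_state();print(s["grip_width"],s["ee_pos"],s["clock"],s["ft_force"])
x,y=648,20
bot.servo_line([x,y,55],speed=40)
bot.servo_line([x,y,140],speed=80)
bot.dwell(0.3)
f,e=force();s=bot.read_state();print(f,e,s["moment"],s["grip_width"],s["clock"],s["effort"])
snap("side","side1")
E
```

```text
55.8141077764428 [648.31468537  20.00312146  45.54231416] 5.2833 [-0.03090385 -0.03322375  3.9470162 ]
[ 0.17034261 -0.0209083  -2.80223603] [0.10193685 0.09766042 0.07612935] [-0.01089048 -0.01952816 -0.01323724] 55.4017039266235 8.0333 [ 5.59355503e-04 -7.17112541e+01 -3.54845917e+01  1.80731240e-03
  1.99951173e-03 -9.27299112e-06]
```

View pics/side1.png

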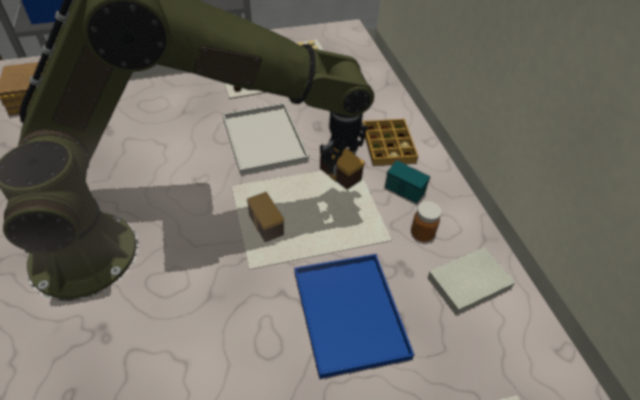

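The picture shows the tin hanging level in the jaws at about (348,165). The untared load is 2.8 N, or about 286 g, which points to blue and is close to the limit. I'll carry it there, weigh it again above the tray, set it down, release and tare at the same pose.

```bash
cat >>h.py <<'E'
TR={"blue":(573,-309,-2.4),"white":(502.6,309,2.6)}
def tpose(tray,off):
    x,y,a=TR[tray];r=np.radians(a);return x-off*np.sin(r),y+off*np.cos(r),a
def place(tray,off):
    x,y,a=tpose(tray,off)
    bot.move_to([x,y,140],down(a));bot.dwell(0.4)
    f1,e1=force(40)
    bot.servo_line([x,y,54],speed=80)
    hit=bot.servo_line([x,y,42],speed=12,until_force=3)
    s=bot.read_state();print("hit",hit,s["ee_pos"].round(1),s["ft_force"].round(2))
    bot.move_gripper(85)
    bot.servo_line([x,y,140],speed=80);bot.dwell(0.4)
    f0,e0=force(40)
    print("load",f1.round(2),e1.round(2),"tare",f0.round(2),"mass",(f0-f1)[2]/9.81*1000,bot.read_state()["clock"])
E
python3 - <<'E'
from h import *
place("blue",-58)
E
```

```text
hit True [ 570.6 -367.    46.6] [-0.97  0.71  4.93]
load [-0.03  0.08 -2.77] [0.08 0.08 0.08] tare [-0.13  0.11 -0.05] mass 277.39110782854345 16.6417
```

The first tin weighs about 278 g (±12), so blue is right, and there is a 57 g margin to the 335 g tolerance. Now the second tin.

```bash
python3 - <<'E'
from h import *
pick(442.8,-21.4,13.4)
snap("side","side2")
E
```

```text
grip 55.8 [443.2 -21.4  45.5] 20.575
tare [-0.02 -0.14 -0.14] [0.08 0.1  0.13] load [-0.07  0.   -3.59] mass g 351.7788176215815 55.8 23.325
```

View pics/side2.png

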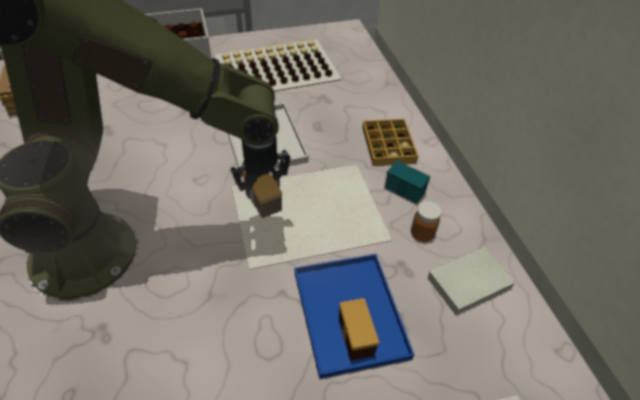

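The second tin reads about 352 g, so it goes in white. The first tin stands upright in the blue tray at about (358,328).

```bash
python3 - <<'E'
from h import *
place("white",0)
bot.move_joints([1.281,-0.1,1.521,0,1.7,-0.067]) if False else bot.servo_line([502.6,309,260],speed=150)
bot.move_to([121.5,536.4,250.3],down(77.2))
c=snap("top","top3");W=cloud(c);hsv=cv2.cvtColor(c["image"],cv2.COLOR_BGR2HSV)
gold=(hsv[...,0]>8)&(hsv[...,0]<28)&(hsv[...,1]>110)&(W[...,2]>58)&(W[...,2]<84)
k,l,st,ce=cv2.connectedComponentsWithStats(gold.astype(np.uint8))
for i in range(1,k):
    if st[i,4]>150:
        p=W[l==i];print(ce[i].round(),np.nanpercentile(p[:,2],[5,50,95]).round(1),cv2.minAreaRect(p[:,:2].astype(np.float32)))
print(bot.read_state()["clock"],bot.read_state()["ft_force"])
E
```

```text
hit True [502.6 309.   46.5] [-0.78 -0.49  4.76]
load [ 0.07 -0.08 -3.8 ] [0.08 0.08 0.07] tare [ 0.11  0.07 -0.03] mass 383.794339996142 31.7333
[475. 206.] [65.7 69.9 73.4] ((567.2498168945312, -364.8036804199219), (104.74107360839844, 57.17597961425781), 87.7127914428711)
[160. 227.] [65.5 69.4 72.8] ((500.3419494628906, 309.7284240722656), (56.935791015625, 103.51780700683594), 3.275254726409912)
34.3667 [-0.57810797  0.15185399 -0.82419704]
```

View pics/top3.png

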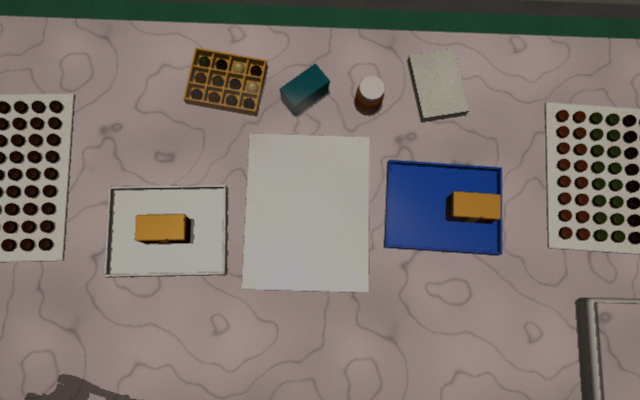

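The top view shows one tin flat in the white tray at (160,227) and one flat in the blue tray at (475,206). The gripper is clear of both.

```bash
python3 -c "
from rig import bot
print(bot.finish_job())"
```

```text
the job is handed in; nothing more can be done
None
```

I picked up and weighed both tins, stood each one in a tray, and handed the job in at about 34 s. The hand-in reports no verdict.

| Tin (start position, mm) | Measured mass | Tray |
|---|---|---|
| Farther one, (648, 20) | about 278 g | blue |
| Nearer one, (443, −21) | 352 g, then 384 g | white |

- **Weighing:** I lost the first tin's initial tare to a print error in my script, so I took it after release. Its two load readings agreed (2.80 and 2.77 N). The second tin's two weighings differ by 32 g, about one and a half times the combined noise (roughly 20 g); both are well over 300 g. The first tin is inside the 265–335 g band where either tray counts.
- **Last camera check:** Both lids measured level at 69–70 mm, which matches a tin standing upright on a tray floor. The tins are about 56 mm (blue) and 3 mm (white) from their tray centres, both within limits. The arm was back at its start pose, clear of everything.

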